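Tighten a wheel hub's lock ring with a pin spanner

ROBOT

A 6-joint arm with a two-finger parallel gripper is mounted at the origin on a cart in front of the work surface, level with it; the furniture and walls round the work are solid. World frame = base frame: x ahead of the robot, y to its left, z up, the work surface at z = 0. Lengths are in m, angles in degrees, forces in N, time in s.
With the tool pointing down it reaches from about 0.35 to 0.95 m from the base axis. Payload 17.4 kg.
Tool frame: the origin (TCP) lies at the very end of the fingers, on their centre line; the grasp point (between the pads) lies 19 mm behind it; z points along the fingers, y is the line along which they close (so a half turn about z gives the same grasp; the last joint's range is limited). The gripper opens to 93 mm and grips with 3 to 60 N. Pads are 15 mm wide; open, the fingers measure 128 mm over their backs; the gripper's body (75 mm by 188 mm) begins 65 mm behind the grasp point.
Start: joints at [-75.619, 6.646, 82.598, -0, 90.757, -2.166], TCP at [0.192, -0.647, 0.219] pointing down, gripper open.
Joint ranges: [-162.19, 162.19], [-47.58, 125.68], [4.15, 143.07], [-65.23, 245.23], [0.69, 171.88], [-170.13, 170.13]. Speed limits (degrees/s): [108.29, 108.29, 127.2, 180, 180, 180].

INTERFACE

Orientations are given as a 3x3 rotation matrix whose columns are the frame's x, y, z axes.
In Python, from station import robot gives the robot as it stands.
- The arm moves only by the tool jog_arm, never from a script. Its argument "plan" is a list of rows, each a list of 7 numbers: the turn, a rotation vector about the tool's x, y, z each as a share of 0.5 rad, from -1 to 1, then the shift along the tool's x, y, z each as a share of 0.25 m, from -1 to 1, then the gripper command: -1 is shut, 1 is fully open, values between are in proportion. A call has 1 to 20 rows; each row shifts and turns the commanded pose from where the row before left it, along the tool's axes as they then stand; what a row does not reach is not made up. A row lasts 1/8 s, in which the tool goes at most 62.5 mm and 10.7 degrees, less where a joint would pass 70% of its speed; a pose out of reach is approached as far as the arm can. A call with a number of a shift or a turn outside -1 to 1 is refused whole. A call with a gripper value outside its range is refused whole. The fingers move at their own pace and stop on an object; "newtons" is the grip in N (left out, the last holds). Time passes only in rows, so rows that do not move let the fingers close. It gives the time, the measured TCP pose, the force, the opening and the grip force at its end, in the units of the state.
- robot.sense(): the state, without advancing time (a new reading comes with each control period).
- robot.camera(name): name is "scene" or "side" or "wrist"; returns the picture (400x640x3 uint8, red, green, blue); there is no depth.
- robot.camera_params(name): a dict with "fovy" (degrees; the focal length in pixels is half the picture's height over the tangent of half this angle, whatever the lens; pixels are square), "cx", "cy" (the principal point, pixels), "cam_to_world" (4x4, takes a point from camera to world coordinates); the wrist camera has in their place "tool_from_camera" (4x4, takes a point from camera to tool coordinates, whose origin is the TCP and whose axes are the flange's). Camera axes: x right, y down, z forward; pixel columns grow to the right and rows downward; lengths in m; the calibration is good to about 2 mm. A picture is of the moment at which its call begins: read the wrist's pose just before it. camera_params takes no time and is no camera call.
- robot.finish_job(): hands the job in; it is judged then, once.
Trained networks look in the newest picture that a camera, given by its name, has taken for a name from the list of things; names that differ only in an ending like _2 or _b are one class to them, and where a whole thing is asked for, a point or a joint stands for the part that bears it (a point fixed in the world has none). Each returns a list of dicts, best first, with "conf" (0 to 1); they miss things now and then, are a little off and sometimes report something else, mostly with a low value. They report only what shows in the picture. A call takes as long as a camera call.
- robot.silhouettes(label, camera): "region" (400x640 bool, what is visible of it) and "bbox" ([left, top, right, bottom] in pixels, round what is visible of it).
The state is a dict: "time": time; "joint_positions": joint angles; "qvel": joint speeds; "tau": joint torques, N m; "ee_pos": TCP position; "tool_rot": TCP orientation; "ft_force": force on the tool from outside, world axes, zero at the start; "torque": the same for the moment, N m; "grip_width": opening from 0.0 (shut) to 1.0 (fully open); "grasp_force": force on a finger pad.
Only numpy, scipy, OpenCV 4.12 (cv2) and the standard library are available. Lean on these libraries where they do the work, as an engineer would, in place of code of your own. Each camera call takes 0.05 s, during which the arm holds its last target. There are 200 camera calls.

TASK

Take the red-handled pin spanner out of its black cup, engage its two pins in two opposite holes of the brass lock ring down in the sloping wheel hub's recess, and turn the ring clockwise (looking into the recess) until it is fully home against its stop; turn it only with the spanner and do not force it hard. Then stand the spanner upright in its cup again and let go. Leave everything else on the bench where it is.

Things in the scene. Friction and masses are not known exactly. Their poses are not given: they have to be found in the camera images.
- hub: Dark steel wheel hub fixed on a blue sloping stand (base 170 x 150 mm). Origin on its axis at the underside of its flange, 85 mm above the bench; z is its axis, out of the recess, always leaning 30 degrees from vertical, towards the robot and to its left. Flange radius 64 mm; five studs at 56 mm radius, tops at z = 34 mm. Nose: outer radius 48 mm, rim at z = 50 mm, round recess of radius 35 mm.
- ring_face (a point): Centre of the brass lock ring's flat face, on the hub's axis at hub z = 30 mm, 20 mm below the rim (axes as the hub's). The ring has four round through holes 9 mm across, 90 degrees apart, 20 mm from the axis, 12 mm deep, and a 20 mm hole in the middle. Where the holes stand round the axis differs each time and no reading tells it: see it or feel for it.
- pins_home (a point): Point on the hub's axis at hub z = 21 mm, 9 mm below the ring's face: the spanner's origin lies here when its pins are fully in and its disc rests on the ring. The ring does not move along the axis as it turns.
- lock_ring (a joint): Turn of the brass lock ring from its tight stop, rad: 0 = fully home; starts between 0.6 and 1.3; positive is loosened. Turning it clockwise, looking into the recess, lowers the value. It turns stiffly, against about 0.5 N m, stays where it is left and stops dead at 0.
- pin_spanner: Loose pin spanner, about 0.28 kg, upright in its cup. Origin on its axis level with the pin tips; z up the axis. Pins at x = +20 and -20 mm, 5.5 mm across, 9 mm long, tips tapered over 1.5 mm. Above them a steel disc of radius 27 mm, z = 9 to 21 mm; shaft radius 9 mm; red square handle 26 x 26 mm, sides along x and y, z = 74 to 130 mm; cap to 134 mm.
- spanner_stand: Fixed black cup on a 110 x 110 x 6 mm foot. Origin at the centre of its underside, z up. Rim at z = 40 mm, outer radius 36 mm, inside 30 mm. In its middle a plug of radius 14 mm, top at z = 18 mm: the spanner's disc rests on it, at any yaw, the pins hanging round the plug; the spanner's origin is then 9 mm above the cup's.
- grease_tin: Bystander: yellow round tin, 68 mm across, 72 mm high. Origin at the centre of its underside.
- wheel_bolt_2: Bystander: steel wheel bolt, 24 mm across, 51 mm high. Origin at the centre of its underside.
- ratchet: Bystander: chrome ratchet, 221 mm long, 38 mm high, lying. Origin at the centre of its underside.
- lug_nut_1: Bystander: steel wheel nut, 22 mm across, 26 mm high. Origin at the centre of its underside.
- lug_nut_2: Bystander: steel wheel nut, 22 mm across, 26 mm high. Origin at the centre of its underside.
- tape_measure: Bystander: yellow tape measure, 37 x 85 x 66 mm high. Origin at the centre of its underside.
- paste_tin: Bystander: cream-coloured round tin, 70 mm across, 58 mm high. Origin at the centre of its underside.
- spanner_19: Bystander: open-ended spanner, 253 mm long, 9 mm high, lying flat. Origin at the centre of its underside.

How it is judged (in metres and radians):
On the way, in this order (a step that is already met when the one before it is completed fails the run):
1. both pins are well into opposite holes of the lock ring, which is still loose (distance between pin_spanner and pins_home below 0.0055 m and value of joint lock_ring above 0.3 rad), for 0.1 s.
2. the ring has come home with the pins still in its holes (distance between pin_spanner and pins_home below 0.0055 m and value of joint lock_ring below 0.05 rad), for 0.1 s.
At the end, for the whole second after the job is handed in: The lock ring is home (less than 0.05 rad from its stop), and the pin spanner stands released and still in its cup: within 8 mm of its centre, disc down on the plug (within 4 mm), within 0.1 rad of upright (value of joint lock_ring below 0.05 rad and horizontal distance between pin_spanner and spanner_stand below 0.008 m and height (world z) of pin_spanner below 0.013 m and angle between pin_spanner's own z axis and vertical below 0.1 rad and linear speed of pin_spanner below 0.02 m/s); the robot touches nothing.
It fails at once if the robot's fingers touch the lock ring (contact force between the fingers and lock_ring above 1 N).
It fails at once if the spanner is forced against the ring with more than 250 N (contact force between pin_spanner and lock_ring above 250 N).
It fails at once if a bystander is moved by more than 30 mm (distance of any of grease_tin, wheel_bolt_2, ratchet, lug_nut_1, lug_nut_2, tape_measure, paste_tin, spanner_19 from where it was at the start of the episode above 0.03 m).
It also fails if it takes over 67 s, if anything falls off the work surface, if the arm or the gripper's body presses on something with over 40 N, if the wrist force passes 120 N, or if a joint passes its speed limit or range.

## Working session

There is one attempt and no reset: what is moved stays moved. The work goes in short steps, Python scripts to look and compute and a tool call to move; the robot and the scene stay as the last step left them, time stands still between calls to the robot, and variables do not carry over. Pictures are saved under pics/ and viewed, at most 10 in all, crops included, and the job is handed in when it is done.

Besides the shell and the picture viewer there is one more tool, called after "Call:" by a JSON object that holds its "op" and its "data", one argument or row to a line. jog_arm: Moves the arm, as the interface text tells. Shift numbers are shares of 0.25 m and turn numbers shares of 0.5 rad, none past 1 either way. Its arguments: {"type":"object","properties":{"plan":{"type":"array"},"newtons":{"type":"number"}},"required":["plan"]}

```bash
mkdir -p pics; ls; cat > h.py <<'E'
import numpy as np, cv2
from station import robot
def save(c,n):
    im=robot.camera(c); cv2.imwrite(f'pics/{n}.png',im[:,:,::-1]); return im
def K(c):
    p=robot.camera_params(c); f=200/np.tan(np.radians(p['fovy'])/2); return f,p['cx'],p['cy'],p
def c2w(c):
    p=robot.camera_params(c)
    if 'cam_to_world' in p: return np.array(p['cam_to_world'])
    s=robot.sense(); T=np.eye(4);T[:3,:3]=s['tool_rot'];T[:3,3]=s['ee_pos']
    return T@np.array(p['tool_from_camera'])
def ray(c,u,v,T=None):
    f,cx,cy,_=K(c); T=c2w(c) if T is None else T
    return T[:3,3],T[:3,:3]@np.array([(u-cx)/f,(v-cy)/f,1.])
def onz(c,u,v,z,T=None):
    o,d=ray(c,u,v,T); return o+d*(z-o[2])/d[2]
def proj(c,P,T=None):
    f,cx,cy,_=K(c); T=c2w(c) if T is None else T
    q=(np.atleast_2d(P)-T[:3,3])@T[:3,:3]; return np.c_[f*q[:,0]/q[:,2]+cx,f*q[:,1]/q[:,2]+cy]
E
python3 - <<'E'
from h import *
a=save('scene','s1');b=save('side','d1')
cv2.imwrite('pics/both.png',cv2.resize(np.vstack([a,b])[:,:,::-1],(480,600)))
for c in ['scene','side']:
    print(c,K(c)[:3],c2w(c).round(3).tolist())
    for n in ['hub','ring_face','pin_spanner','spanner_stand']:
        for r in robot.silhouettes(n,c)[:2]: print(n,round(r['conf'],2),r['bbox'],np.argwhere(r['region']).mean(0)[::-1].round(1))
print(robot.camera_params('wrist'))
E
```

```text
pics
scene (np.float64(509.5097863439227), 313.14209186176845, 190.76148218641595) [[0.807, -0.452, 0.38, -0.043], [-0.59, -0.613, 0.525, -0.833], [-0.004, -0.649, -0.761, 1.288], [0.0, 0.0, 0.0, 1.0]]
hub 0.73 [261.7, 138.1, 298.7, 174.5] [278.7 155.5]
hub 0.2 [373.0, 235.6, 398.6, 269.0] [385.2 252.7]
ring_face 0.75 [261.2, 140.8, 297.4, 176.0] [279.2 155.5]
ring_face 0.46 [400.4, 254.9, 472.3, 311.8] [435.5 283.9]
pin_spanner 0.84 [310.8, 192.2, 327.9, 220.6] [320.1 206.7]
pin_spanner 0.53 [300.9, 204.2, 340.1, 239.4] [320.  223.1]
spanner_stand 0.77 [300.9, 204.7, 338.1, 241.1] [319.5 222.9]
spanner_stand 0.2 [401.4, 255.1, 468.9, 313.6] [436.  284.3]
side (np.float64(409.221444001923), 317.85973116436304, 197.93406641892767) [[-0.938, -0.118, 0.325, 0.066], [-0.345, 0.376, -0.86, 1.265], [-0.02, -0.919, -0.394, 0.666], [0.0, 0.0, 0.0, 1.0]]
hub 0.9 [276.9, 194.6, 320.8, 231.1] [297.5 214.5]
ring_face 0.91 [278.2, 193.7, 315.2, 232.0] [297.2 214.3]
pin_spanner 0.64 [323.5, 175.7, 327.1, 205.8] [324.7 189.9]
pin_spanner 0.21 [313.8, 200.6, 342.5, 220.7] [327.3 210.7]
spanner_stand 0.63 [316.6, 199.2, 345.5, 219.2] [327.5 211.4]
{'fovy': 70.55150635581795, 'cx': 320.7500472688995, 'cy': 193.6124961710273, 'tool_from_camera': array([[-1.86065126e-04, -9.61348270e-01, -2.75335193e-01,
         7.67151657e-02],
       [ 9.99999316e-01, -4.96912990e-04,  1.05922328e-03,
         3.05704374e-04],
       [-1.15510010e-03, -2.75334807e-01,  9.61347705e-01,
        -1.66431135e-01],
       [ 0.00000000e+00,  0.00000000e+00,  0.00000000e+00,
         1.00000000e+00]])}
```

View pics/both.png

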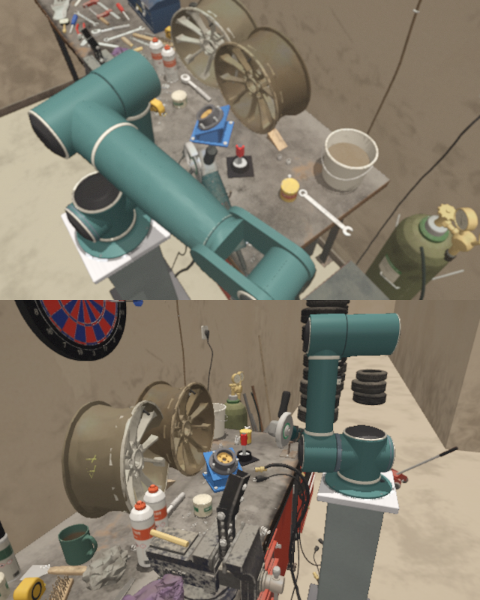

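```bash
python3 - <<'E'
from h import *
def tri(a,b):
    (o,d),(p,e)=ray('scene',*a),ray('side',*b)
    d/=np.linalg.norm(d);e/=np.linalg.norm(e)
    t=np.linalg.lstsq(np.c_[d,-e],p-o,rcond=None)[0]
    x,y=o+t[0]*d,p+t[1]*e; return ((x+y)/2).round(3),np.linalg.norm(x-y).round(4)
print('hub',tri((279,155.5),(297.3,214.4)))
print('span',tri((320,206.7),(324.7,190)))
print('cup',tri((319.5,223),(327.5,211)), onz('scene',319.5,223,.03))
print(robot.sense())
E
```

```text
hub (array([0.55 , 0.174, 0.1  ]), np.float64(0.0005))
span (array([ 0.539, -0.068,  0.09 ]), np.float64(0.0064))
cup (array([ 0.533, -0.069,  0.007]), np.float64(0.0032)) [ 0.52484801 -0.08172614  0.03      ]
{'time': 0.5, 'joint_positions': array([-7.56181977e+01,  6.64780509e+00,  8.25997392e+01,  8.28816476e-04,
        9.07589955e+01, -2.16610923e+00]), 'qvel': array([-0.04602334, -0.05103688, -0.02991823, -0.00173061,  0.02226494,
       -0.00602047]), 'tau': array([-1.27294021e-03, -7.20435119e+01, -6.22340298e+01,  7.78022013e-02,
        1.86256226e-02, -4.61853233e-05]), 'ee_pos': array([ 0.19223859, -0.64702638,  0.2186053 ]), 'tool_rot': array([[ 9.58581848e-01,  2.84817207e-01, -1.43395635e-05],
       [ 2.84817206e-01, -9.58581841e-01,  1.14156706e-04],
       [ 1.87681490e-05, -1.13512701e-04, -9.99999993e-01]]), 'ft_force': array([ 0.63719103, -0.49486632,  0.23868656]), 'torque': array([ 0.04627304,  0.00614051, -0.01294296]), 'grasp_force': 0.0, 'grip_width': 0.9992564447606083}
```

```bash
python3 - <<'E'
import cv2,numpy as np
a=cv2.imread('pics/s1.png')[90:300,200:500];b=cv2.imread('pics/d1.png')[100:310,180:480]
cv2.imwrite('pics/c1.png',cv2.resize(np.hstack([a,b]),(800,280),interpolation=cv2.INTER_CUBIC)) if 0 else cv2.imwrite('pics/c1.png',np.vstack([cv2.resize(a,(428,300)),cv2.resize(b,(428,300))]))
E
```

```text
(no output)
```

View pics/c1.png

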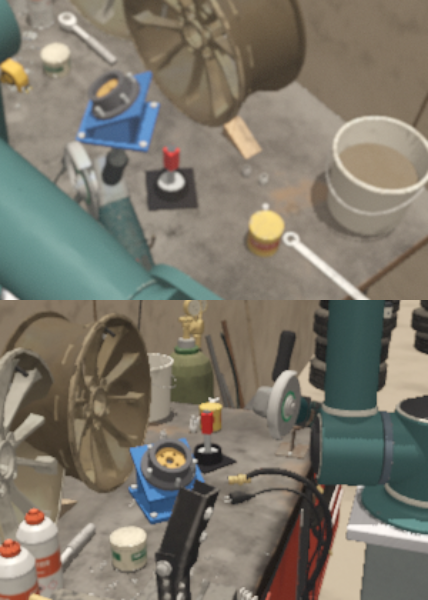

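```bash
python3 - <<'E'
from h import *
def tri(a,b):
    (o,d),(p,e)=ray('scene',*a),ray('side',*b)
    t=np.linalg.lstsq(np.c_[d,-e],p-o,rcond=None)[0]
    x,y=o+t[0]*d,p+t[1]*e; return ((x+y)/2).round(3),np.linalg.norm(x-y).round(4)
print('disc',tri((254,205),(378,176)))
print('handle top',tri((280,198),(382,128)))
E
```

```text
disc (array([ 0.338, -0.021,  0.188]), np.float64(0.0113))
handle top (array([ 0.355, -0.14 ,  0.324]), np.float64(0.0094))
```

Call:
{"op": "jog_arm", "data": {
  "plan": [
    [0,0,0,0.131,-0.13,-0.03,1],
    [0,0,0,0.131,-0.13,-0.03,1],
    [0,0,0,0.131,-0.13,-0.03,1],
    [0,0,0,0.131,-0.13,-0.03,1],
    [0,0,0,0.131,-0.13,-0.03,1],
    [0,0,0,0.131,-0.13,-0.03,1],
    [0,0,0,0.131,-0.13,-0.03,1],
    [0,0,0,0.131,-0.13,-0.03,1],
    [0,0,0,0.131,-0.13,-0.03,1],
    [0,0,0,0.131,-0.13,-0.02,1],
    [0,0,0,0.131,-0.13,-0.02,1],
    [0,0,0,0.131,-0.13,0,1],
    [0,0,0,0.131,-0.13,0,1],
    [0,0,0,0.131,-0.13,0,1],
    [0,0,0,0,0,0,1]
  ]
}}

```text
time: 2.38
ee_pos: [0.5029, -0.0782, 0.296]
tool_rot: [[0.958, 0.288, -0.0], [0.288, -0.958, 0.0], [-0.0, -0.0, -1.0]]
ft_force: [0.4, -0.6, 0.3]
grip_width: 1.002
grasp_force: 0.0
```

```bash
python3 - <<'E'
from h import *
T=c2w('wrist'); np.save('T1.npy',T)
im=save('wrist','w1')
for n in ['pin_spanner','spanner_stand']:
    for r in robot.silhouettes(n,'wrist')[:2]: print(n,round(r['conf'],2),r['bbox'],np.argwhere(r['region']).mean(0)[::-1].round(1), onz('wrist',*np.argwhere(r['region']).mean(0)[::-1],.1,T))
E
```

```text
pin_spanner 0.89 [300.0, 119.2, 336.5, 158.4] [318.5 138.7] [ 0.5454083  -0.06305022  0.1       ]
pin_spanner 0.7 [448.1, 97.5, 471.9, 110.9] [457. 101.] [ 0.63743458 -0.21185058  0.1       ]
spanner_stand 0.65 [271.6, 86.4, 366.7, 179.5] [318.5 133.8] [ 0.55120234 -0.06136272  0.1       ]
```

View pics/w1.png

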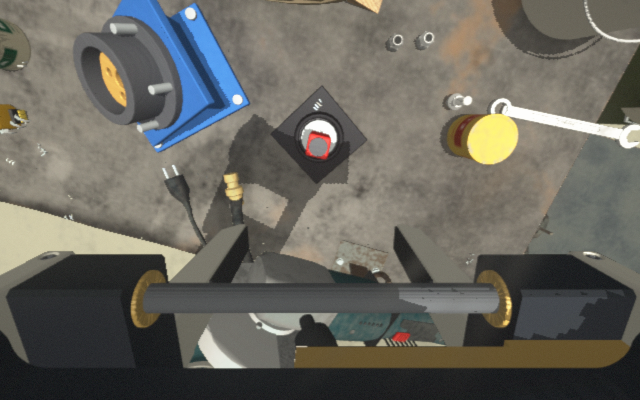

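```bash
python3 - <<'E'
from h import *
T=np.load('T1.npy'); im=cv2.imread('pics/w1.png'); s=robot.sense();R=s['tool_rot']
print('cup foot',onz('wrist',319,133,.006,T))
hsv=cv2.cvtColor(im,cv2.COLOR_BGR2HSV)
m=(((hsv[...,0]<8)|(hsv[...,0]>172))&(hsv[...,1]>150)&(hsv[...,2]>60)).astype(np.uint8);m[:,:280]=0;m[:,360:]=0;m[:110]=0;m[180:]=0
c=max(cv2.findContours(m,0,2)[0],key=cv2.contourArea)
ap=cv2.approxPolyDP(cv2.convexHull(c),2,True)[:,0];print(ap.tolist(),cv2.minAreaRect(c))
for p in ap: print(p,onz('wrist',*p,.139,T).round(4))
a,b=onz('wrist',192,14,.012,T),onz('wrist',238,100,.012,T);print('bolts',a,b,np.linalg.norm(a-b),np.degrees(np.arctan2(*(b-a)[1::-1])))
c=onz('wrist',117,75,.12,T);print('hub',c)
cv2.imwrite('pics/c2.png',cv2.resize(np.hstack([im[0:160,60:260],im[80:190,260:380][:, :].repeat(1,0) if 0 else cv2.resize(im[80:190,260:380],(175,160))]),None,fx=2.1,fy=2.1,interpolation=cv2.INTER_CUBIC))
E
```

```text
cup foot [ 0.54605933 -0.06300195  0.006     ]
[[312, 132], [328, 136], [330, 142], [326, 158], [305, 153]] ((318.2676696777344, 145.37136840820312), (22.738727569580078, 24.80002784729004), 14.931418418884277)
[312 132] [ 0.5537 -0.0533  0.139 ]
[328 136] [ 0.5547 -0.0717  0.139 ]
[330 142] [ 0.549  -0.0758  0.139 ]
[326 158] [ 0.5303 -0.0768  0.139 ]
[305 153] [ 0.5289 -0.0522  0.139 ]
bolts [0.65185275 0.154315   0.012     ] [0.5580814  0.06847315 0.012     ] 0.12712941830426722 -137.52783234383378
hub [0.54955099 0.17437012 0.12      ]
```

View pics/c2.png

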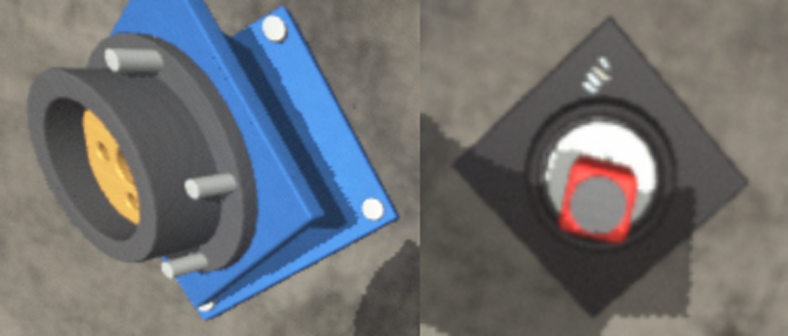

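Call:
{"op": "jog_arm", "data": {
  "plan": [
    [0,0,0,0.06,-0.19,0.04,1],
    [0,0,0,0.06,-0.19,0.04,1],
    [0,0,0,0.06,-0.19,0.04,1],
    [0,0,0,0.06,-0.19,0.04,1],
    [0,0,0,0.06,-0.19,0.04,1],
    [0,0,0,0.06,-0.19,0.04,1],
    [-0.157,0.076,0,0,0,0,1],
    [-0.157,0.076,0,0,0,0,1],
    [-0.157,0.076,0,0,0,0,1],
    [-0.157,0.076,0,0,0,0,1],
    [-0.157,0.076,0,0,0,0,1],
    [-0.157,0.076,0,0,0,0,1],
    [0,0,0,0,0,0,1],
    [0,0,0,0,0,0,1]
  ]
}}

```text
time: 4.28
ee_pos: [0.5075, 0.2179, 0.2365]
tool_rot: [[0.92, 0.203, 0.336], [0.327, -0.871, -0.368], [0.217, 0.448, -0.867]]
ft_force: [-0.0, 0.3, -0.5]
grip_width: 1.0
grasp_force: 0.0
```

```bash
python3 - <<'E'
from h import *
T=c2w('wrist'); np.save('T2.npy',T)
im=save('wrist','w2'); print(robot.sense()['joint_positions'].round(1),robot.sense()['ee_pos'],robot.sense()['tool_rot'].round(3).tolist())
E
```

```text
[ 36.2 -12.2 102.8 -29.8  86.4 110.9] [0.50763381 0.21789916 0.23660168] [[0.92, 0.203, 0.336], [0.327, -0.87, -0.368], [0.218, 0.448, -0.867]]
```

View pics/w2.png

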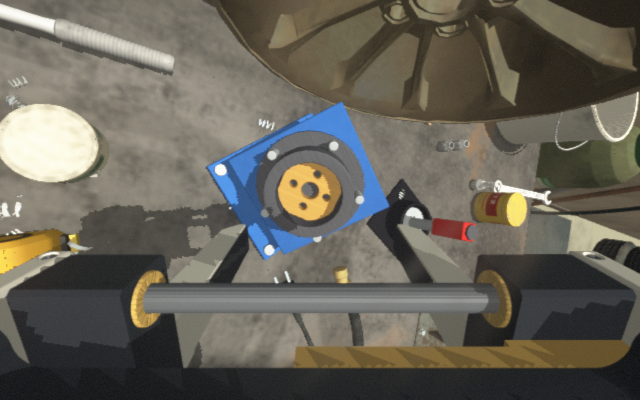

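```bash
python3 - <<'E'
from h import *
im=cv2.imread('pics/w2.png')
c=cv2.resize(im[120:260,240:380],(600,600),interpolation=cv2.INTER_CUBIC);cv2.imwrite('pics/c3.png',c)
hsv=cv2.cvtColor(im,cv2.COLOR_BGR2HSV)
m=((hsv[...,0]>10)&(hsv[...,0]<28)&(hsv[...,1]>100)&(hsv[...,2]>80)).astype(np.uint8)
m[:, :265]=0;m[:,350:]=0;m[:150]=0;m[235:]=0
cs,h=cv2.findContours(m,cv2.RETR_CCOMP,cv2.CHAIN_APPROX_NONE)
for k,q in enumerate(cs):
    a=cv2.contourArea(q)
    if a>5: print(a,h[0][k][3],(np.mean(q[:,0],0)).round(2),cv2.boundingRect(q), cv2.fitEllipse(q) if a>500 else '')
E
```

```text
2748.0 -1 [308.66 190.78] (278, 163, 64, 58) ((308.9102478027344, 190.9818115234375), (56.75005340576172, 61.79801940917969), 96.85106658935547)
25.0 0 [302.5 204.5] (299, 202, 8, 6) 
29.5 0 [325.71 196.18] (322, 193, 8, 7) 
201.0 0 [309.48 188.98] (301, 181, 18, 17) 
32.5 0 [293.24 182.18] (289, 179, 9, 7) 
37.5 0 [316.79 173.26] (313, 170, 9, 8)
```

View pics/c3.png

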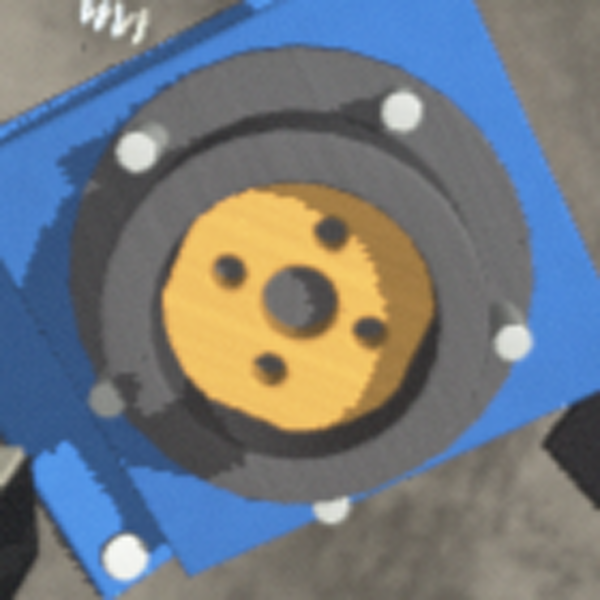

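```bash
cat > fit.py <<'E'
from h import *
from scipy.optimize import least_squares
T=np.load('T2.npy')
f=lambda L:np.array([((a+.5)*140/600-.5+240,(b+.5)*140/600-.5+120) for a,b in L])
studs=f([(402,112),(513,343),(332,508),(107,398),(137,152)])
holes=f([(333,232),(370,330),(270,367),(228,270)]); cen=f([(300,301)])
def frame(az,lean=np.radians(30)):
    z=np.array([np.sin(lean)*np.cos(az),np.sin(lean)*np.sin(az),np.cos(lean)])
    x=np.array([np.cos(az)*np.cos(lean),np.sin(az)*np.cos(lean),-np.sin(lean)]); return np.c_[x,np.cross(z,x),z]
def pts(p):
    R=frame(p[2]);o=np.array([p[0],p[1],.085])
    c=lambda r,a,z:o+R@np.array([r*np.cos(a),r*np.sin(a),z])
    S=[c(.056,p[4]-k*np.radians(72),.034) for k in range(5)]
    H=[c(.020,p[3]-k*np.pi/2,.030) for k in range(4)]
    return np.array(S+H+[c(0,0,.030)])
best=None
for sg in (0,1,2,3,4,5):
  for b in (0,1,2,3,4,5):
    r=least_squares(lambda p:(proj('wrist',pts(p),T)-np.vstack([studs,holes,cen])).ravel(),[.56,.16,np.radians(132),sg,b],x_scale=[.01,.01,.1,.1,.1])
    if best is None or r.cost<best.cost: best=r
p=best.x
if __name__=='__main__':
    print(best.cost,p[:2],np.degrees(p[2:]));print(best.fun.reshape(-1,2).round(1).tolist())
R=frame(p[2]);o=np.array([p[0],p[1],.085])
E
python3 fit.py
```

```text
1.1539075486103727 [0.55541325 0.16435011] [131.06986088 221.00930756 217.68672971]
[[0.0, -0.3], [0.0, -0.4], [-0.1, -0.6], [0.4, -0.1], [0.4, -0.5], [-0.5, 0.3], [-0.1, 0.6], [-0.2, 0.5], [0.1, 0.3], [-0.1, 0.3]]
```

Call:
{"op": "jog_arm", "data": {
  "plan": [
    [0.157,-0.076,0,0,0,-0.025,1],
    [0.157,-0.076,0,0,0,-0.025,1],
    [0.157,-0.076,0,0,0,-0.025,1],
    [0.157,-0.076,0,0,0,-0.025,1],
    [0.157,-0.076,0,0,0,-0.025,1],
    [0.157,-0.076,0,0,0,-0.025,1],
    [0,0,-0.334,0,0,0,1],
    [0,0,-0.334,0,0,0,1],
    [0,0,-0.334,0,0,0,1],
    [0,0,-0.334,0,0,0,1],
    [0,0,-0.334,0,0,0,1],
    [0,0,-0.334,0,0,0,1],
    [0,0,-0.334,0,0,0,1],
    [0,0,-0.334,0,0,0,1],
    [0,0,0,-0.227,0.018,0,1],
    [0,0,0,-0.227,0.018,0,1],
    [0,0,0,-0.227,0.018,0,1],
    [0,0,0,-0.227,0.018,0,1],
    [0,0,0,-0.227,0.018,0,1],
    [0,0,0,0,0,0,1]
  ]
}}

```text
time: 6.82
ee_pos: [0.5377, -0.0592, 0.2717]
tool_rot: [[-0.049, 0.999, 0.0], [0.999, 0.049, 0.001], [0.001, 0.0, -1.0]]
ft_force: [-0.1, -0.2, -0.7]
grip_width: 1.0
grasp_force: 0.0
```

```bash
python3 - <<'E'
from h import *
T=c2w('wrist'); np.save('T3.npy',T); s=robot.sense()
im=save('wrist','w3')
for n in ['pin_spanner']:
    for r in robot.silhouettes(n,'wrist')[:2]: print(n,round(r['conf'],2),r['bbox'])
print(s['joint_positions'].round(1),s['ee_pos'],s['tool_rot'].round(3).tolist())
im=cv2.imread('pics/w3.png')
u,v=proj('wrist',[.545,-.064,.13],T)[0];print(u,v)
x0=int(max(0,u-110));y0=int(max(0,v-100));print(x0,y0)
cv2.imwrite('pics/c4.png',cv2.resize(im[y0:y0+200,x0:x0+220],(660,600),interpolation=cv2.INTER_CUBIC))
E
```

```text
[ -9.  -10.7  94.6   0.   96.1 -11.8] [ 0.53768656 -0.05919197  0.27170859] [[-0.049, 0.999, 0.0], [0.999, 0.049, 0.001], [0.001, 0.0, -1.0]]
326.6943700946078 187.53665365540007
216 87
```

View pics/c4.png

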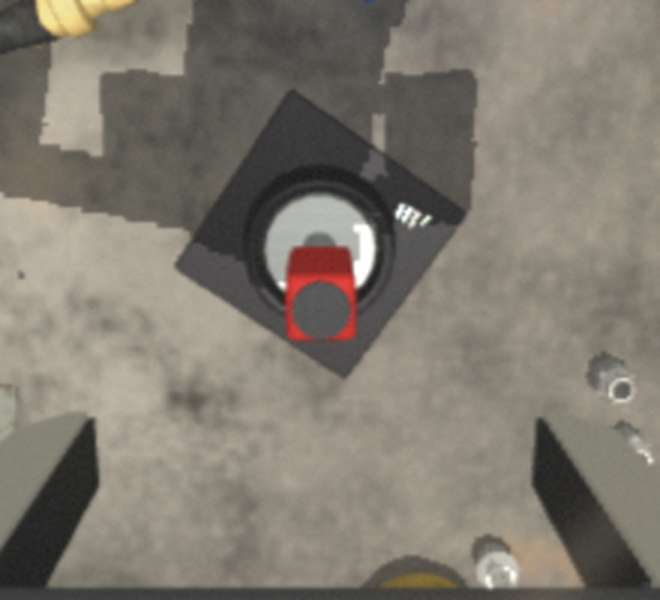

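```bash
python3 - <<'E'
from h import *
from fit import R,o
T=np.load('T3.npy')
q=lambda a,b,z:onz('wrist',216+(a+.5)/3-.5,87+(b+.5)/3-.5,z,T).round(4)
print('cap',q(320,309,.143),'disc',q(320,246,.030),'rim',q(319,243,.04),'foot',q(320.2,236.5,.006))
d=(q(354,339.5,.139)-q(287,341.5,.139));print('edge',np.degrees(np.arctan2(d[1],d[0])),np.linalg.norm(d))
s=robot.sense();Tr=s['tool_rot'];C=np.array([q(320,309,.143)[0],q(320,309,.143)[1],.0]);print((C-s['ee_pos'])@Tr)
# target orientation candidates
from scipy.spatial.transform import Rotation as Ro
for a in (41,131,221,311):
    x=R@[np.cos(np.radians(a)),np.sin(np.radians(a)),0];z=-R[:,2];Rt=np.c_[x,np.cross(z,x),z]
    print(a,Rt.round(3).tolist(),Ro.from_matrix(Tr.T@Rt).as_rotvec().round(3))
T2=np.array([[.92,.203,.336],[.327,-.87,-.368],[.218,.448,-.867]]);h=R.T@T2[:,0];print('view x angle in hub',np.degrees(np.arctan2(h[1],h[0])))
print('pins_home',o+R[:,2]*.021,'hz',R[:,2])
E
```

```text
cap [ 0.54   -0.0632  0.143 ] disc [ 0.5406 -0.0621  0.03  ] rim [ 0.5399 -0.0587  0.04  ] foot [ 0.5409 -0.0617  0.006 ]
edge 4.62923494779755 0.02478083937238613
[-0.00738332  0.0019502   0.27176618]
41 [[-0.924, 0.196, 0.328], [0.062, 0.924, -0.377], [-0.377, -0.328, -0.866]] [ 0.015 -0.567 -1.347]
131 [[-0.196, -0.924, 0.328], [-0.924, 0.062, -0.377], [0.328, -0.377, -0.866]] [ 0.559 -0.529 -2.856]
221 [[0.924, -0.196, 0.328], [-0.062, -0.924, -0.377], [0.377, 0.328, -0.866]] [-0.597 -0.016  1.716]
311 [[0.196, 0.924, 0.328], [0.924, -0.062, -0.377], [-0.328, 0.377, -0.866]] [-0.361 -0.381  0.186]
view x angle in hub -114.75793161646689
pins_home [0.54851497 0.17226615 0.10318653] hz [-0.32848938  0.37695454  0.8660254 ]
```

Call:
{"op": "jog_arm", "data": {
  "plan": [
    [0,0,0,-0.009,0.002,0.176,1],
    [0,0,0,-0.009,0.002,0.176,1],
    [0,0,0,-0.009,0.002,0.176,1],
    [0,0,0,-0.009,0.002,0.174,1],
    [0,0,0,0,0,0,-1],
    [0,0,0,0,0,0,-1],
    [0,0,0,0,0,0,-1],
    [0,0,0,0,0,0,-1],
    [0,0,0,0,0,0,-1],
    [0,0,0,0,0,0,-1]
  ],
  "newtons": 50
}}

```text
time: 8.18
ee_pos: [0.54, -0.0643, 0.0962]
tool_rot: [[-0.054, 0.999, 0.0], [0.999, 0.054, -0.0], [-0.0, 0.0, -1.0]]
ft_force: [0.4, -0.2, 0.6]
grip_width: 0.402
grasp_force: 0.0
```

```bash
python3 - <<'E'
from h import *
s=robot.sense();print(s['ee_pos'],s['tool_rot'].round(4).tolist(),s['joint_positions'].round(1),s['ft_force'],s['torque'],s['grip_width'],s['grasp_force'])
E
```

```text
[ 0.54004915 -0.06428863  0.09619435] [[-0.0539, 0.9985, 0.0002], [0.9985, 0.0539, -0.0], [-0.0, 0.0002, -1.0]] [ -9.5  -6.4 107.1   0.   79.2 -12.6] [ 0.37514639 -0.23366636  0.58395319] [-0.07588221 -0.10051561  0.01242819] 0.40236881839748284 0.0
```

Call:
{"op": "jog_arm", "data": {
  "plan": [
    [0,0,0,0,0,0,-1],
    [0,0,0,0,0,0,-1],
    [0,0,0,0,0,0,-1],
    [0,0,0,0,0,0,-1]
  ]
}}

```text
time: 8.68
ee_pos: [0.54, -0.0642, 0.096]
tool_rot: [[-0.054, 0.999, -0.0], [0.999, 0.054, 0.0], [0.0, -0.0, -1.0]]
ft_force: [-0.4, 0.1, -0.3]
grip_width: 0.275
grasp_force: 50.0
```

```bash
python3 - <<'E'
from h import *
s=robot.sense();print(s['ee_pos'],s['tool_rot'].round(4).tolist(),s['ft_force'],s['torque'],s['grip_width'],s['grasp_force'])
T=c2w('wrist'); np.save('T4.npy',T); save('wrist','w4')
im=cv2.imread('pics/w4.png');cv2.imwrite('pics/c5.png',cv2.resize(im[100:250,220:420],(800,600),interpolation=cv2.INTER_CUBIC))
E
```

```text
[ 0.54002089 -0.06424301  0.09602837] [[-0.054, 0.9985, -0.0], [0.9985, 0.054, 0.0], [0.0, -0.0, -1.0]] [-0.36143057  0.10895021 -0.34216964] [-0.10202316 -0.08385969 -0.00678552] 0.27539230356973116 49.96205806732178
```

View pics/c5.png

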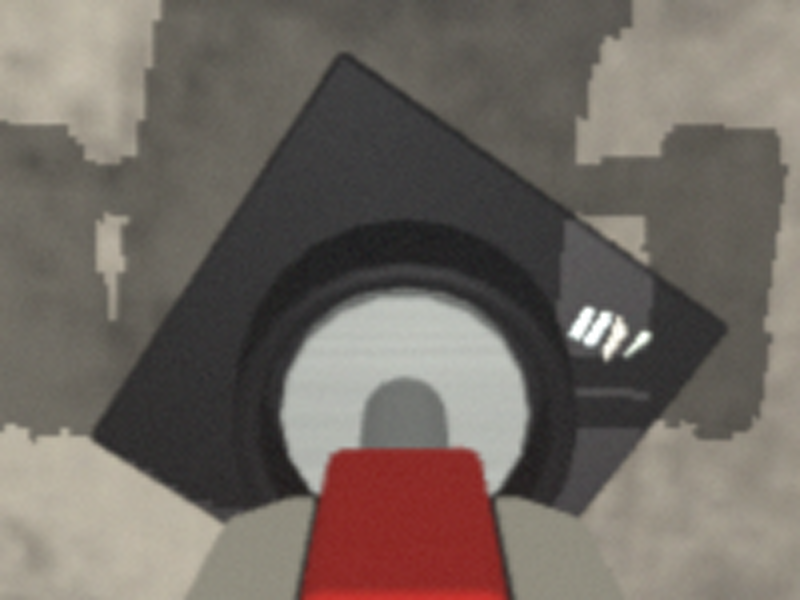

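```bash
cat > go.py <<'E'
from h import *
from fit import R,o
from scipy.spatial.transform import Rotation as Ro
def Rt(a):
    a=np.radians(a);x=R@[np.cos(a),np.sin(a),0];z=-R[:,2];return np.c_[x,np.cross(z,x),z]
def delta(P,Rg,s=None):
    """shift in present tool axes, then rotvec, to TCP P, orient Rg"""
    s=robot.sense() if s is None else s; A=s['tool_rot']
    return (P-s['ee_pos'])@A, Ro.from_matrix(A.T@Rg).as_rotvec()
E
python3 - <<'E'
from go import *
from scipy.optimize import least_squares
T=np.load('T4.npy');s=robot.sense();A,t=s['tool_rot'],s['ee_pos']
th=np.linspace(0,2*np.pi,720)
def edges(sx,sy,tz,r):
    P=np.c_[sx+r*np.cos(th),sy+r*np.sin(th),0*th+tz]@A.T+t
    q=proj('wrist',P,T);return np.array([q[:,0].min(),q[:,0].max(),q[:,1].min()])
m=np.array([280/4+220-.4,529/4+220-.4,293/4+100-.4])
r=least_squares(lambda p:edges(p[0],p[1],p[2],.027)-m,[0,0,.066],x_scale=.001);print('disc fit',r.x)
r=least_squares(lambda p:(edges(p[0],p[1],.066,.027)-m),[0,0],x_scale=.001);print('disc fit fixed z',r.x,r.fun)
m2=np.array([237/4+220-.4,573/4+220-.4,220/4+100-.4])
r=least_squares(lambda p:(edges(p[0],p[1],.056,.036)-m2),[0,0],x_scale=.001);print('cup rim',r.x,r.fun, A@np.r_[r.x,.056]+t)
Rg=Rt(311)
for hz in (.075,.040,.021):
    print(hz,(o+R[:,2]*hz-Rg@np.array([0,0,.087])).round(4))
print(delta(o+R[:,2]*.075-Rg@np.array([0,0,.087]),Rg))
E
```

```text
disc fit [0.0003512  0.00023008 0.06700869]
disc fit fixed z [0.0005565  0.00022945] [-0.13081772  0.13086088  0.0079206 ]
cup rim [0.00819397 0.00032879] [-1.79413597  1.7949576   0.14773981] [ 0.53990942 -0.05604997  0.04003756]
0.075 [0.5022 0.2254 0.2253]
0.04 [0.5137 0.2122 0.195 ]
0.021 [0.5199 0.2051 0.1785]
(array([ 0.29128796, -0.02213318, -0.12925563]), array([-0.36086189, -0.38046981,  0.18796808]))
```

Call:
{"op": "jog_arm", "data": {
  "plan": [
    [0,0,0,0,0,-0.15,-1],
    [0,0,0,0,0,-0.15,-1],
    [0,0,0,0,0,-0.15,-1],
    [0,0,0,0,0,-0.15,-1],
    [0,0,0,0.194,-0.015,0,-1],
    [0,0,0,0.194,-0.015,0,-1],
    [0,0,0,0.194,-0.015,0,-1],
    [0,0,0,0.194,-0.015,0,-1],
    [0,0,0,0.194,-0.015,0,-1],
    [0,0,0,0.194,-0.015,0,-1],
    [-0.12,-0.127,0.063,0,0,0,-1],
    [-0.12,-0.127,0.063,0,0,0,-1],
    [-0.12,-0.127,0.063,0,0,0,-1],
    [-0.12,-0.127,0.063,0,0,0,-1],
    [-0.12,-0.127,0.063,0,0,0,-1],
    [-0.12,-0.127,0.063,0,0,0,-1],
    [0,0,0,0,0,0,-1],
    [0,0,0,0,0,0,-1]
  ]
}}

```text
time: 10.98
ee_pos: [0.5018, 0.2251, 0.246]
tool_rot: [[0.195, 0.925, 0.326], [0.924, -0.063, -0.376], [-0.328, 0.375, -0.867]]
ft_force: [-0.4, 0.5, -2.4]
grip_width: 0.274
grasp_force: 50.0
```

```bash
python3 - <<'E'
from go import *
s=robot.sense();print(s['ee_pos'],s['joint_positions'].round(1),s['ft_force'],s['torque'],s['grip_width'])
Rg=Rt(311)
print(delta(o+R[:,2]*.075-Rg@np.array([0,0,.087]),Rg,s))
T=c2w('wrist'); np.save('T5.npy',T); save('wrist','w5')
im=cv2.imread('pics/w5.png');
u,v=proj('wrist',o+R[:,2]*.03,T)[0];print(u,v)
cv2.imwrite('pics/c6.png',cv2.resize(im[80:260,200:440],(800,600),interpolation=cv2.INTER_CUBIC))
E
```

```text
[0.50183276 0.22514833 0.24598829] [ 37.3 -11.9 101.7 -29.8  88.3  45.6] [-0.37108141  0.47346539 -2.39386894] [0.32304193 0.21754046 0.00641073] 0.2740725364731724
(array([ 0.00709771, -0.00744224,  0.01796127]), array([-0.00247212, -0.00057388,  0.00011075]))
314.06080019400855 175.32294062904933
```

View pics/c6.png

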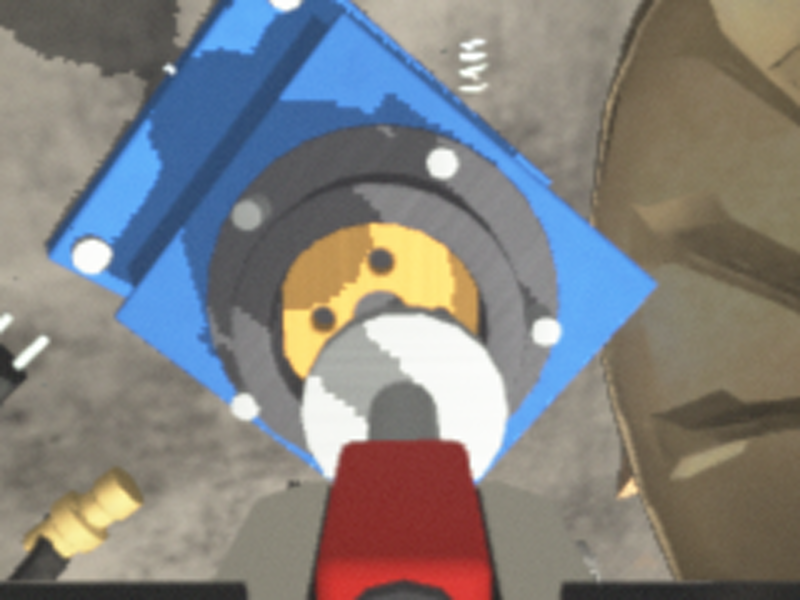

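```bash
cat > fit5.py <<'E'
from go import *
import fit
from scipy.optimize import least_squares
T5=np.load('T5.npy')
g=lambda L:np.array([((a+.5)*.3-.5+200,(b+.5)*.3-.5+80) for a,b in L])
studs=g([(442,163),(546,331),(245,407),(247,214)]);holes=g([(380,261),(322,319)])
q0=proj('wrist',fit.pts(fit.p),T5)
def match(px): return [int(np.argmin(np.linalg.norm(q0-x,axis=1))) for x in px]
obs=np.vstack([studs,holes]);idx=match(obs)
def solve(n):
    mk=lambda v:np.r_[v,fit.p[len(v):]]
    r=least_squares(lambda v:(proj('wrist',fit.pts(mk(v)),T5)[idx]-obs).ravel(),fit.p[:n],x_scale=[.01,.01,.1,.1,.1][:n]);return r,mk(r.x)
r5,p5=solve(5)
if __name__=='__main__':
    print(idx,(q0[idx]-obs).round(1).tolist())
    for n in (2,3,5):
        r,v=solve(n);print(n,r.cost,v[:2]-fit.p[:2],np.degrees(v[2:]),r.fun.round(1))
E
python3 fit5.py
```

```text
[4, 0, 2, 3, 8, 7] [[0.3, 0.2], [-0.1, -0.1], [0.3, -0.1], [0.4, 0.5], [0.3, -0.1], [0.3, -0.0]]
2 0.1885938468050283 [-0.00030863  0.00020781] [131.06986088 221.00930756 217.68672971] [ 0.   0.1 -0.3 -0.1  0.  -0.2  0.1  0.4  0.  -0.2  0.  -0.1]
3 0.18541667200547207 [-0.00033048  0.00019555] [131.01426608 221.00930756 217.68672971] [ 0.   0.1 -0.3 -0.1  0.  -0.2  0.1  0.4  0.  -0.2  0.  -0.1]
5 0.16994653700587609 [-5.12214450e-04  1.86233082e-05] [130.01227116 222.10214068 218.51928246] [ 0.1  0.1 -0.3 -0.1 -0.  -0.2  0.2  0.3 -0.  -0.2  0.  -0. ]
```

Call:
{"op": "jog_arm", "data": {
  "plan": [
    [-0.005,-0.001,0,0.013,-0.015,0.036,-1],
    [0,0,0,0.013,-0.015,0.036,-1],
    [0,0,0,0,0,0.044,-1],
    [0,0,0,0,0,0.044,-1],
    [0,0,0,0,0,0.044,-1],
    [0,0,0,0,0,0,-1],
    [0,0,0,0,0,0,-1]
  ]
}}

```text
time: 11.9
ee_pos: [0.5131, 0.2123, 0.1972]
tool_rot: [[0.197, 0.923, 0.33], [0.924, -0.062, -0.378], [-0.329, 0.379, -0.865]]
ft_force: [0.2, -1.0, -2.3]
grip_width: 0.277
grasp_force: 50.0
```

```bash
cat > st.py <<'E'
from go import *
s=robot.sense();A=s['tool_rot']
S=s['ee_pos']+A@np.array([.0005,.0002,.087])
h=R.T@(S-o-R[:,2]*.021); x=R.T@A[:,0]
print('t',s['time'],'origin rel pins_home in tool axes',((S-o-R[:,2]*.021)@A*1000).round(2),'ang',np.degrees(np.arctan2(x[1],x[0])).round(2),'tilt',np.degrees(np.arccos(-A[:,2]@R[:,2])).round(2),'rotvec to 311',Ro.from_matrix(A.T@Rt(311)).as_rotvec().round(4))
print('F tool',(s['ft_force']@A).round(1),'M tool',(s['torque']@A).round(2),'j6',s['joint_positions'][5].round(1),s['grip_width'])
E
python3 st.py
```

```text
t 11.9 origin rel pins_home in tool axes [ -0.39   0.66 -21.18] ang -49.06 tilt 0.12 rotvec to 311 [ 0.0017  0.0011 -0.001 ]
F tool [-0.1 -0.6  2.5] M tool [0.34 0.32 0.03] j6 46.6 0.2769747451986755
```

Call:
{"op": "jog_arm", "data": {
  "plan": [
    [0.003,0.002,-0.002,0.002,-0.003,0.02,-1],
    [0,0,0,0,0,0.02,-1],
    [0,0,0,0,0,0.013,-1],
    [0,0,0,0,0,0.004,-1],
    [0,0,0,0,0,0,-1]
  ]
}}

```text
time: 12.52
ee_pos: [0.5171, 0.2074, 0.1841]
tool_rot: [[0.196, 0.924, 0.328], [0.924, -0.061, -0.377], [-0.328, 0.377, -0.866]]
ft_force: [-0.6, 0.5, -3.0]
grip_width: 0.278
grasp_force: 50.0
```

```bash
python3 st.py
```

```text
t 12.525 origin rel pins_home in tool axes [ 0.23 -0.48 -6.66] ang -48.98 tilt 0.02 rotvec to 311 [-0.      0.0003  0.0003]
F tool [ 1.3 -1.7  2.2] M tool [0.32 0.29 0.05] j6 46.5 0.27776797327360897
```

Call:
{"op": "jog_arm", "data": {
  "plan": [
    [0,0,0,-0.001,0.002,0.008,-1],
    [0,0,0,0,0,0.008,-1],
    [0,0,0,0,0,0.004,-1],
    [0,0,0,0,0,0,-1]
  ]
}}

```text
time: 13.02
ee_pos: [0.5191, 0.2052, 0.18]
tool_rot: [[0.196, 0.924, 0.328], [0.924, -0.061, -0.377], [-0.328, 0.377, -0.866]]
ft_force: [-0.9, 0.1, -2.3]
grip_width: 0.277
grasp_force: 50.0
```

```bash
python3 st.py
```

```text
t 13.025 origin rel pins_home in tool axes [-0.02 -0.02 -1.59] ang -48.98 tilt 0.02 rotvec to 311 [-0.0001  0.0004  0.0003]
F tool [ 0.6 -1.7  1.6] M tool [ 0.34  0.24 -0.03] j6 46.4 0.2772182366887914
```

Call:
{"op": "jog_arm", "data": {
  "plan": [
    [0,0,0,0,0,0.004,-1],
    [0,0,0.16,0,0,0,-1],
    [0,0,0.16,0,0,0,-1],
    [0,0,0.16,0,0,0,-1],
    [0,0,0.16,0,0,0,-1],
    [0,0,0,0,0,0,-1]
  ],
  "newtons": 60
}}

```text
time: 13.78
ee_pos: [0.5193, 0.2052, 0.1794]
tool_rot: [[0.476, 0.816, 0.328], [0.858, -0.349, -0.377], [-0.193, 0.461, -0.866]]
ft_force: [-4.9, 2.7, 2.2]
grip_width: 0.278
grasp_force: 60.0
```

```bash
python3 st.py
```

```text
t 13.775 origin rel pins_home in tool axes [ 0.16  0.01 -1.  ] ang -67.29 tilt 0.02 rotvec to 311 [-2.000e-04 -3.000e-04 -3.193e-01]
F tool [-0.4 -3.9 -4.5] M tool [ 1.18  0.18 -0.22] j6 64.7 0.27787124428464044
```

Call:
{"op": "jog_arm", "data": {
  "plan": [
    [0,0,0.16,0,0,0,-1],
    [0,0,0.16,0,0,0,-1],
    [0,0,0.16,0,0,0,-1],
    [0,0,0.08,0,0,0,-1],
    [0,0,0,0,0,0,-1]
  ]
}}

```text
time: 14.4
ee_pos: [0.5191, 0.2052, 0.1793]
tool_rot: [[0.682, 0.654, 0.328], [0.729, -0.572, -0.377], [-0.059, 0.496, -0.866]]
ft_force: [-6.2, 2.4, 1.6]
grip_width: 0.278
grasp_force: 60.0
```

```bash
python3 st.py
```

```text
t 14.4 origin rel pins_home in tool axes [-0.04 -0.07 -1.01] ang -83.27 tilt 0.04 rotvec to 311 [-0.0008 -0.     -0.5982]
F tool [-2.5 -4.7 -4.3] M tool [ 1.54 -0.43 -0.33] j6 80.7 0.27752585683210146
```

Call:
{"op": "jog_arm", "data": {
  "plan": [
    [0,0,0.12,0,0,0,-1],
    [0,0,0.12,0,0,0,-1],
    [0,0,0.12,0,0,0,-1],
    [0,0,0,0,0,0,-1]
  ]
}}

```text
time: 14.9
ee_pos: [0.519, 0.2052, 0.1793]
tool_rot: [[0.788, 0.521, 0.328], [0.614, -0.693, -0.377], [0.031, 0.498, -0.866]]
ft_force: [-7.1, 3.0, 2.5]
grip_width: 0.276
grasp_force: 60.0
```

```bash
python3 st.py
```

```text
t 14.9 origin rel pins_home in tool axes [-0.15 -0.06 -0.99] ang -93.61 tilt 0.06 rotvec to 311 [-1.000e-03  1.000e-04 -7.785e-01]
F tool [-3.6 -4.5 -5.6] M tool [ 1.65 -0.81 -0.29] j6 91.0 0.2760913741986187
```

Call:
{"op": "jog_arm", "data": {
  "plan": [
    [0,0,0.12,0,0,0,-1],
    [0,0,0.12,0,0,0,-1],
    [0,0,0.06,0,0,0,-1]
  ]
}}

```text
time: 15.28
ee_pos: [0.519, 0.2052, 0.1792]
tool_rot: [[0.857, 0.397, 0.328], [0.504, -0.778, -0.377], [0.105, 0.488, -0.867]]
ft_force: [-9.0, 3.2, 2.8]
grip_width: 0.278
grasp_force: 60.1
```

```bash
python3 st.py
```

```text
t 15.275 origin rel pins_home in tool axes [-0.24 -0.07 -1.  ] ang -102.22 tilt 0.07 rotvec to 311 [-1.200e-03  2.000e-04 -9.288e-01]
F tool [-5.9 -4.7 -6.6] M tool [ 1.64 -1.18 -0.59] j6 99.6 0.27834695713316127
```

Call:
{"op": "jog_arm", "data": {
  "plan": [
    [0,0,0.12,0,0,0,-1],
    [0,0,0.08,0,0,0,-1]
  ]
}}

```text
time: 15.52
ee_pos: [0.5189, 0.2053, 0.1792]
tool_rot: [[0.893, 0.309, 0.327], [0.423, -0.824, -0.377], [0.153, 0.475, -0.867]]
ft_force: [-8.4, 3.6, 2.6]
grip_width: 0.278
grasp_force: 60.1
```

```bash
python3 st.py
```

```text
t 15.525 origin rel pins_home in tool axes [-0.3  -0.02 -1.  ] ang -107.96 tilt 0.07 rotvec to 311 [-1.300e-03  3.000e-04 -1.029e+00]
F tool [-5.6 -4.4 -6.4] M tool [ 1.62 -1.47 -0.53] j6 105.4 0.27788972490154973
```

Call:
{"op": "jog_arm", "data": {
  "plan": [
    [0,0,0.1,0,0,0,-1],
    [0,0,0.08,0,0,0,-1]
  ]
}}

```text
time: 15.78
ee_pos: [0.5189, 0.2052, 0.1792]
tool_rot: [[0.917, 0.228, 0.327], [0.348, -0.859, -0.377], [0.195, 0.459, -0.867]]
ft_force: [-8.6, 3.7, 2.7]
grip_width: 0.277
grasp_force: 60.6
```

```bash
python3 st.py
```

```text
t 15.775 origin rel pins_home in tool axes [-0.34  0.06 -0.98] ang -113.09 tilt 0.07 rotvec to 311 [-1.2000e-03  5.0000e-04 -1.1186e+00]
F tool [-6.1 -3.9 -6.6] M tool [ 1.45 -1.44 -1.15] j6 110.5 0.27681662908323196
```

Call:
{"op": "jog_arm", "data": {
  "plan": [
    [0,0,0.06,0,0,0,-1]
  ]
}}

```text
time: 15.9
ee_pos: [0.5189, 0.2052, 0.1792]
tool_rot: [[0.923, 0.201, 0.328], [0.323, -0.868, -0.377], [0.209, 0.454, -0.866]]
ft_force: [-8.9, 3.4, 3.6]
grip_width: 0.281
grasp_force: 61.8
```

```bash
python3 st.py
```

```text
t 15.9 origin rel pins_home in tool axes [-0.31  0.1  -1.  ] ang -114.75 tilt 0.06 rotvec to 311 [-1.0000e-03  4.0000e-04 -1.1475e+00]
F tool [-6.4 -3.1 -7.3] M tool [ 1.36 -1.52 -1.86] j6 112.2 0.28063930033793816
```

Call:
{"op": "jog_arm", "data": {
  "plan": [
    [0,0,0,0,0,0,-1],
    [0,0,0,0,0,0,-1],
    [0,0,-0.1,0,0,0,-1],
    [0,0,-0.1,0,0,0,-1],
    [0,0,0,0,0,0,-1]
  ]
}}

```text
time: 16.52
ee_pos: [0.5192, 0.2051, 0.1794]
tool_rot: [[0.898, 0.293, 0.328], [0.409, -0.831, -0.377], [0.162, 0.472, -0.866]]
ft_force: [-6.0, 2.9, 0.9]
grip_width: 0.273
grasp_force: 60.0
```

```bash
python3 st.py
```

```text
t 16.525 origin rel pins_home in tool axes [-0.01  0.32 -1.02] ang -108.99 tilt 0.03 rotvec to 311 [-5.0000e-04  1.0000e-04 -1.0471e+00]
F tool [-4.  -3.7 -3.9] M tool [ 1.05 -0.96 -0.14] j6 106.4 0.27263773744722086
```

Call:
{"op": "jog_arm", "data": {
  "plan": [
    [0,0,0,0,0,-0.02,-1],
    [0,0,0,0,0,-0.04,-1],
    [0,0,0,0,0,-0.06,-1],
    [0,0,0,0,0,-0.14,-1],
    [0,0,0,0,0,-0.14,-1],
    [0,0,0,0,0,0,-1]
  ]
}}

```text
time: 17.27
ee_pos: [0.4867, 0.244, 0.269]
tool_rot: [[0.898, 0.29, 0.332], [0.408, -0.833, -0.374], [0.168, 0.471, -0.866]]
ft_force: [-0.1, 0.0, -2.6]
grip_width: 0.279
grasp_force: 60.0
```

```bash
python3 st.py; python3 - <<'E'
from go import *
s=robot.sense();A=s['tool_rot']
ax=np.cross(A[:,2],[0,0,-1]);ax*=np.arcsin(np.linalg.norm(ax))/np.linalg.norm(ax)
print(s['ee_pos'],'untilt rotvec tool',(A.T@ax).round(4)); V=Ro.from_rotvec(ax).as_matrix()@A
print('then shift',((np.array([.540,-.0643,s['ee_pos'][2]])-s['ee_pos'])@V).round(4))
T=c2w('wrist');np.save('T6.npy',T);save('wrist','w6')
im=cv2.imread('pics/w6.png');cv2.imwrite('pics/c7.png',cv2.resize(im[60:300,180:500],(800,600),interpolation=cv2.INTER_CUBIC))
E
```

```text
t 17.275 origin rel pins_home in tool axes [   2.07    0.67 -103.9 ] ang -109.19 tilt 0.26 rotvec to 311 [ 0.0014 -0.0045 -1.0505]
F tool [-0.5 -1.3  2.2] M tool [ 0.45 -0.23 -0.01] j6 107.1 0.27938307414125607Traceback (most recent call last):
  File "<stdin>", line 1, in <module>
  File "go.py", line 2, in <module>
    from fit import R,o
  File "fit.py", line 19, in <module>
    r=least_squares(lambda p:(proj('wrist',pts(p),T)-np.vstack([studs,holes,cen])).ravel(),[.56,.16,np.radians(132),sg,b],x_scale=[.01,.01,.1,.1,.1])
    return func(*args, **kwargs)
    result = trf(vector_fun.fun, vector_fun.jac, x0, f0, J0, lb, ub, ftol, xtol,
                 gtol, max_nfev, x_scale, loss_function, tr_solver,
                 tr_options.copy(), verbose, callback=callback_wrapped)
    return trf_no_bounds(
        fun, jac, x0, f0, J0, ftol, xtol, gtol, max_nfev, x_scale,
        loss_function, tr_solver, tr_options, verbose, callback=callback)
    J = jac(x)
    self._update_jac()
    ~~~~~~~~~~~~~~~~^^
    self.J = self.jac_wrapped(xp_copy(self.x), f0=self.f)
             ~~~~~~~~~~~~~~~~
[... 719 characters left out ...]
^^^^^^^^^
    return np.atleast_1d(self.fun(x))
                         ~~~~~~~~^^^
    return self.f(x, *self.args, **self.kwargs)
           ~~~~~~^^^^^^^^^^^^^^^^^^^^^^^^^^^^^^
  File "fit.py", line 19, in <lambda>
    r=least_squares(lambda p:(proj('wrist',pts(p),T)-np.vstack([studs,holes,cen])).ravel(),[.56,.16,np.radians(132),sg,b],x_scale=[.01,.01,.1,.1,.1])
                              ~~~~^^^^^^^^^^^^^^^^^^
  File "h.py", line 18, in proj
    f,cx,cy,_=K(c); T=c2w(c) if T is None else T
              ~^^^
  File "h.py", line 6, in K
    p=robot.camera_params(c); f=200/np.tan(np.radians(p['fovy'])/2); return f,p['cx'],p['cy'],p
ValueError: time passes only in moves, steps and waits
```

```bash
sed -i 's/^def K(c):/import functools\n@functools.lru_cache\ndef K(c):/' h.py; python3 - <<'E'
import numpy as np
from station import robot
from scipy.spatial.transform import Rotation as Ro
s=robot.sense();A=s['tool_rot']
ax=np.cross(A[:,2],[0,0,-1]);ax*=np.arcsin(np.linalg.norm(ax))/np.linalg.norm(ax)
V=Ro.from_rotvec(ax).as_matrix()@A
print('untilt',(A.T@ax).round(4),'shift',((np.array([.540,-.0643,.25])-s['ee_pos'])@V).round(4),V.round(3).tolist())
E
```

```text
untilt [ 0.4936 -0.1761 -0.    ] shift [-0.0658  0.3059  0.019 ] [[0.927, 0.374, 0.0], [0.374, -0.927, -0.0], [-0.0, -0.0, -1.0]]
```

Call:
{"op": "jog_arm", "data": {
  "plan": [
    [0.165,-0.059,0,0,0,0,-1],
    [0.165,-0.059,0,0,0,0,-1],
    [0.165,-0.059,0,0,0,0,-1],
    [0.165,-0.059,0,0,0,0,-1],
    [0.165,-0.059,0,0,0,0,-1],
    [0.165,-0.059,0,0,0,0,-1],
    [0,0,0,-0.038,0.175,0,-1],
    [0,0,0,-0.038,0.175,0,-1],
    [0,0,0,-0.038,0.175,0,-1],
    [0,0,0,-0.038,0.175,0,-1],
    [0,0,0,-0.038,0.175,0,-1],
    [0,0,0,-0.038,0.175,0,-1],
    [0,0,0,-0.038,0.175,0,-1],
    [0,0,0,0,0,0,-1],
    [0,0,0,0,0,0,-1]
  ]
}}

```text
time: 19.15
ee_pos: [0.5387, -0.0665, 0.2653]
tool_rot: [[0.928, 0.371, -0.006], [0.371, -0.928, -0.002], [-0.006, -0.001, -1.0]]
ft_force: [-0.8, 0.7, -1.9]
grip_width: 0.274
grasp_force: 60.0
```

```bash
cat > b.py <<'E'
import numpy as np
from station import robot
s=robot.sense();A=s['tool_rot']
ax=np.cross(A[:,2],[0,0,-1])
print(s['time'],s['ee_pos'].round(4),'untilt',(A.T@ax).round(4),'shift',((np.array([.540,-.0640,.0965])-s['ee_pos'])@A).round(4),'F',s['ft_force'].round(1),'M',s['torque'].round(2),s['grip_width'])
E
python3 b.py; python3 - <<'E'
from h import *
T=c2w('wrist');np.save('T6.npy',T);im=save('wrist','w6')
for n in ['pin_spanner','spanner_stand']:
    for r in robot.silhouettes(n,'wrist')[:1]: print(n,round(r['conf'],2),r['bbox'])
cv2.imwrite('pics/c7.png',cv2.resize(im[60:300,180:500,::-1],(800,600),interpolation=cv2.INTER_CUBIC))
E
```

```text
19.15 [ 0.5387 -0.0665  0.2653] untilt [-0.0006  0.0059  0.    ] shift [ 0.0032 -0.0017  0.1688] F [-0.8  0.7 -1.9] M [0.03 0.02 0.01] 0.2738320215535125
pin_spanner 0.61 [287.7, 171.4, 350.2, 284.7]
spanner_stand 0.89 [269.9, 111.9, 371.5, 184.8]
```

View pics/c7.png

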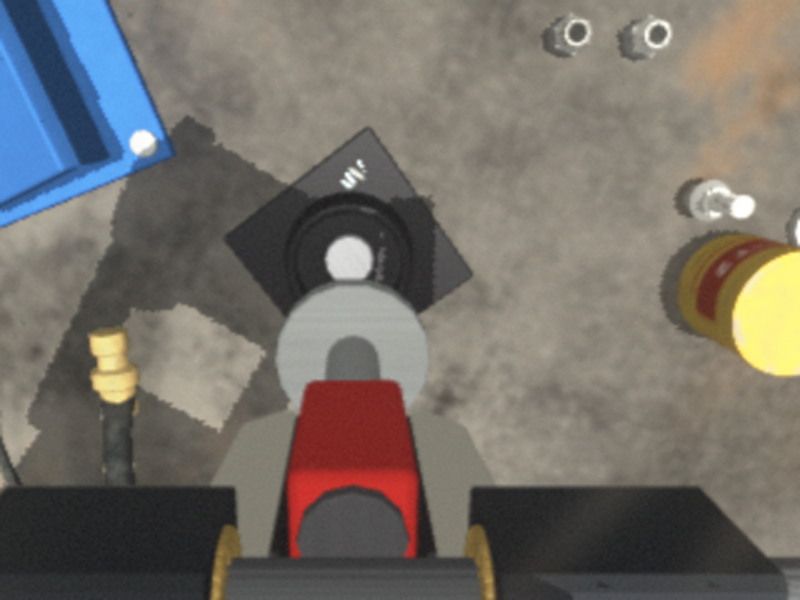

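```bash
python3 - <<'E'
from h import *
from scipy.optimize import least_squares
T=np.load('T6.npy');Tc=robot.camera_params('wrist')['tool_from_camera'];W=T@np.linalg.inv(Tc)
g=lambda a,b:((a+.5)*.4-.5+180,(b+.5)*.4-.5+60)
print('plug',onz('wrist',*g(350,259),.018,T))
th=np.linspace(0,2*np.pi,720)
def edges(p):
    P=np.c_[p[0]+.027*np.cos(th),p[1]+.027*np.sin(th),0*th+.066,0*th+1]@W.T
    q=proj('wrist',P[:,:3],T);return np.array([q[:,0].min(),q[:,0].max(),q[:,1].min()])
m=np.array([g(276,0)[0],g(428,0)[0],g(0,281)[1]])
r=least_squares(lambda p:edges(p)-m,[0,0],x_scale=.001);print('disc in tool',r.x,r.fun,'world',(W@np.r_[r.x,.087,1])[:3])
E
```

```text
plug [ 0.54134771 -0.0644464   0.018     ]
disc in tool [0.0017711  0.00035788] [-0.88970281  0.89016188  0.05360955] world [ 0.53995944 -0.06631747  0.17833628]
```

Call:
{"op": "jog_arm", "data": {
  "plan": [
    [-0.001,0.012,0,0.007,-0.006,0.1,-1],
    [0,0,0,0,0,0.16,-1],
    [0,0,0,0,0,0.16,-1],
    [0,0,0,0,0,0.12,-1],
    [0,0,0,0,0,0.06,-1],
    [0,0,0,0,0,0,-1],
    [0,0,0,0,0,0,-1]
  ]
}}

```text
time: 20.18
ee_pos: [0.5405, -0.0643, 0.1176]
tool_rot: [[0.928, 0.372, 0.003], [0.372, -0.928, -0.0], [0.002, 0.001, -1.0]]
ft_force: [1.4, -0.7, -2.1]
grip_width: 0.273
grasp_force: 60.0
```

```bash
python3 b.py
```

```text
20.175 [ 0.5405 -0.0643  0.1176] untilt [ 0.0012 -0.0023 -0.    ] shift [-0.0004 -0.0005  0.021 ] F [ 1.4 -0.7 -2.1] M [-0.02 -0.   -0.04] 0.27279402227028937
```

Call:
{"op": "jog_arm", "data": {
  "plan": [
    [0.002,-0.004,0,-0.002,-0.002,0.04,-1],
    [0,0,0,0,0,0.03,-1],
    [0,0,0,0,0,0.008,-1],
    [0,0,0,0,0,0,-1]
  ]
}}

```text
time: 20.68
ee_pos: [0.5393, -0.0641, 0.0965]
tool_rot: [[0.928, 0.372, -0.001], [0.372, -0.928, 0.0], [-0.001, -0.001, -1.0]]
ft_force: [0.2, -0.3, -2.9]
grip_width: 0.276
grasp_force: 60.0
```

```bash
python3 b.py
```

```text
20.675 [ 0.5393 -0.0641  0.0965] untilt [-0.0007  0.0013 -0.    ] shift [0.0007 0.0001 0.    ] F [ 0.2 -0.3 -2.9] M [ 0.04 -0.02 -0.02] 0.2759157706195397
```

Call:
{"op": "jog_arm", "data": {
  "plan": [
    [0,0,0,0,0,0.003,-1],
    [0,0,0,0,0,0,-1],
    [0,0,0,0,0,0,0.2],
    [0,0,0,0,0,0,1],
    [0,0,0,0,0,0,1],
    [0,0,0,0,0,0,1],
    [0,0,0,0,0,0,1],
    [0,0,0,0,0,0,1]
  ]
}}

```text
time: 21.68
ee_pos: [0.5393, -0.0641, 0.0958]
tool_rot: [[0.928, 0.372, -0.001], [0.372, -0.928, 0.0], [-0.001, -0.001, -1.0]]
ft_force: [-0.3, 0.4, -0.6]
grip_width: 0.874
grasp_force: 0.0
```

Call:
{"op": "jog_arm", "data": {
  "plan": [
    [0,0,0,0,0,-0.1,1],
    [0,0,0,0,0,-0.16,1],
    [0,0,0,0,0,-0.16,1],
    [0,0,0,0,0,-0.16,1],
    [0,0,0,0,0,-0.1,1],
    [0,0,0,0,0,0,1],
    [0,0,0,0,0,0,1]
  ]
}}

```text
time: 22.55
ee_pos: [0.5393, -0.0641, 0.2646]
tool_rot: [[0.928, 0.372, -0.003], [0.372, -0.928, 0.0], [-0.002, -0.001, -1.0]]
ft_force: [-0.4, -0.4, -0.6]
grip_width: 1.0
grasp_force: 0.0
```

```bash
python3 b.py; python3 - <<'E'
from h import *
T=c2w('wrist');im=save('wrist','w7');b=im[:,:,::-1]
for n in ['pin_spanner','spanner_stand','ring_face']:
    for r in robot.silhouettes(n,'wrist')[:1]: print(n,round(r['conf'],2),r['bbox'],np.argwhere(r['region']).mean(0)[::-1])
hsv=cv2.cvtColor(np.ascontiguousarray(b),cv2.COLOR_BGR2HSV)
m=(((hsv[...,0]<8)|(hsv[...,0]>172))&(hsv[...,1]>150)&(hsv[...,2]>60)).astype(np.uint8);m[:,:260]=0;m[:,380:]=0;m[:90]=0;m[230:]=0
c=max(cv2.findContours(m,0,2)[0],key=cv2.contourArea);ap=cv2.approxPolyDP(cv2.convexHull(c),2,True)[:,0]
print(ap.tolist()); up=proj('wrist',[[.5405,-.064,.139]],T);print('expected top centre',up)
h=[[.5405+.013*(a*.928+b*.372),-.064+.013*(a*.372-b*.928),.139] for a,b in((1,1),(1,-1),(-1,-1),(-1,1))];print(proj('wrist',h,T).round(1).tolist())
E
```

```text
22.55 [ 0.5393 -0.0641  0.2646] untilt [-0.0013  0.0022  0.    ] shift [0.0011 0.0004 0.1681] F [-0.4 -0.4 -0.6] M [-0.   -0.04 -0.04] 0.9998851704792338
pin_spanner 0.91 [303.1, 149.0, 340.3, 199.1] [320.55772006 171.61399711]
spanner_stand 0.9 [269.8, 112.4, 371.2, 208.2] [320.42728238 158.62951168]
ring_face 0.93 [62.3, 23.5, 182.6, 152.0] [122.9208247   88.97684052]
[[330, 167], [332, 195], [310, 196], [309, 181], [312, 167]]
expected top centre [[320.66850876 185.98956954]]
[[333.0, 174.0], [308.3, 174.0], [308.6, 197.7], [332.7, 197.7]]
```

```bash
python3 -c "
from station import robot
print(robot.finish_job())"
```

```text
the job is handed in; nothing more can be done
None
```

I turned the lock ring clockwise with the spanner until it came up hard against its stop, then stood the spanner back in its cup and released it; the job is handed in at about 23 s, and no verdict came back.

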